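# Load a glass blank and hold the lamp hood at 45 degrees

### The arm

A 6-joint arm with a two-finger parallel gripper is mounted at the origin on the work surface. World frame = base frame: x ahead of the robot, y to its left, z up, the work surface at z = 0. Lengths are in m, angles in rad, forces in N, time in s.
With the tool pointing down it reaches from about 0.35 to 0.975 m from the base axis. Payload 4.9 kg.
Tool frame: the origin (TCP) lies between the finger pads, 19 mm behind the fingertips; this is the grasp point; z points along the fingers, y is the line along which they close (so a half turn about z gives the same grasp; the last joint's range is limited). The gripper opens to 85 mm and grips with 20 to 120 N. Pads are 22 mm wide; open, the fingers measure 114 mm over their backs; the gripper's body (76 mm by 85 mm) begins 54 mm behind the grasp point. The pads swing forward as they close: fully open they stand 13 mm farther back than shut.
Start: joints at [-1.308, 0.053, 1.613, -0, 1.476, -0.119], TCP at [0.233, -0.58, 0.25] pointing down, gripper open.
Joint ranges: [-3.01, 3.01], [-1.01, 2.22], [0.06, 2.58], [-1.02, 4.17], [0.09, 2.62], [-3.14, 3.14]. Speed limits (rad/s): [2.57, 2.57, 3.14, 3.14, 3.14, 3.14].

### API

Orientations are given as a unit quaternion [w, x, y, z].
In Python, from plant import manip gives the robot as it stands. The module is installed in compiled form; this text tells all that it offers.
- The arm moves only by the tool arm_command, never from a script. Its argument "moves" is a list of rows, each a list of 3 entries, a list of its own where there are three numbers: the opening, from -1 (shut) to 1 (fully open), then the shift along the tool's x, y, z in units of 0.15 m (1.0 is 0.15 m), then the turn about the tool's z in units of 2 pi rad (1.0 is 2 pi rad). A call has 1 to 20 rows; each row is the pose to reach, as a shift and turn from the pose commanded when the call began, along the tool's axes at that moment, turning the shorter way round; what a row does not reach only later rows make up. A row lasts 1/12 s, in which the tool goes at most 41.7 mm and 7.16 degrees, less where a joint would pass 70% of its speed; a pose out of reach is approached as far as the arm can. A call with a number of a shift or a turn outside -1 to 1 is refused whole. A call with a gripper value outside its range is refused whole. The fingers move at their own pace and stop on an object; the grip force is fixed at half the most. Time passes only in rows, so rows that repeat a pose let the fingers close. It gives the time, the measured TCP pose, the force, the opening and the grip force at its end, in the units of the state.
- manip.state(): the state, without advancing time (a new reading comes with each control period).
- manip.grab_frame(name): name is "scene" or "side" or "wrist"; returns a dict with "frame" (384x512x3 uint8, red, green, blue), "fx", "fy", "cx", "cy" (pixels), "R" (3x3) and "t" (3): a world point X has camera coordinates R X + t. Camera axes: x right, y down, z forward; pixel columns grow to the right and rows downward; lengths in m; the calibration is good to about 2 mm. A picture is of the moment at which its call begins. There is no depth.
- manip.job_done(): hands the job in; it is judged then, once.
Trained networks look in a picture, given as the dict that the camera call returned (one of the last four; its "shot" number tells which), for a name from the list of things; names that differ only in an ending like _2 or _b are one class to them, and where a whole thing is asked for, a point or a joint stands for the part that bears it (a point fixed in the world has none). Each returns a list of dicts, best first, with "confidence" (0 to 1); they miss things now and then, are a little off and sometimes report something else, mostly with a low value. They report only what shows in the picture. A call takes as long as a camera call. They do not tell look-alikes from the thing itself.
- manip.search_frame(picture, target): "extent" ([left, top, right, bottom] in pixels, round what is visible of it).
The state is a dict: "time": time; "joint_pos": joint angles; "joint_vel": joint speeds; "joint_efforts": joint torques, N m; "tool_pos": TCP position; "tool_rot": TCP orientation; "contact_force": force on the tool from outside, world axes, zero at the start; "ft_torque": the same for the moment, N m; "gripper_width": opening from 0.0 (shut) to 1.0 (fully open); "grasp_force": force on a finger pad.
Only numpy, scipy, OpenCV 4.12 (cv2) and the standard library are available. Lean on these libraries where they do the work, as an engineer would, in place of code of your own. Each camera call takes 0.05 s, during which the arm holds its last target. There are 200 camera calls.

### The job

Set up the scratch check: lay the round glass blank that fits the black nest flat and fully down into its round recess, gently, without dropping it. Then take the parked lamp hood by its blue handle bar, swing it down to 45 degrees above the nest (the red mark on its scale) and finish holding it still there with the gripper: it has no stay, and must never fall or be lowered onto the glass. Leave the other two blanks and everything else on the bench where they are.

Things in the scene. Friction and masses are not known exactly. Their poses are not given: they have to be found in the camera images.
- blank: the glass blank to load: a round disc 60 mm across, 12 mm thick, about 75 g, green-tinted faces with a pale edge. Origin at the centre of its underside, z up. It lies flat on the pad, in any of the pad's three places.
- blank_center (a point): the middle of that disc, 6 mm above its underside
- pad: fixed grey foam pad 320 x 110 x 12 mm on the bench, its top 12 mm above the bench; three blanks lie on its top in a row along its x axis (the long one), 100 mm apart. Origin at the centre of its underside.
- small_disc: wrong blank: glass disc 42 mm across, 12 mm thick, on the pad. Origin at the centre of its underside. Leave it.
- square_plate: wrong blank: glass square 50 x 50 x 12 mm, on the pad. Origin at the centre of its underside. Leave it.
- nest (a point): the nest: centre of the floor of the round recess (63 mm across, 4 mm deep, 1.5 mm chamfer at its mouth) in the black plate, 170 x 150 mm, on top of the inspection station. Plate top 60 mm, recess floor 56 mm above the bench; the seated blank stands 8 mm proud. Axes are those of the station.
- station: fixed white scratch inspection station, 240 x 250 mm. Origin on the bench straight under the nest; x along the hood's hinge, y from the hinge towards the nest, z up; its yaw varies by 0.3 rad either way from the world's. A small camera on a thin post, up to 175 mm above the bench, stands on its corner at x 106, y 80 mm.
- hood_hinge (a point): middle of the hood's hinge axis: 125 mm from the nest in the station's -y direction, 78 mm above the bench. Station axes. Round aluminium degree scales (84 mm across, a mark every 15 degrees from 0 = hood level, red mark at 45) sit at both ends of the hinge; an orange pointer turns with the hood.
- lamp_hood (a joint): opening angle of the white lamp hood (170 mm along the hinge, 183 mm from hinge to free edge, 20 mm deep, 0.4 to 0.65 kg): 0 = closed, level over the nest; 0.785 = 45 degrees. Parked it leans back on its stop at 1.75 (100 degrees) by its own weight; below 1.57 (upright) it falls shut, the hinge is nearly frictionless. Opening turns it about the station's +x axis.
- hood_handle (a point): the hood's blue handle: a round bar 12 mm thick, 110 mm long, parallel to the hinge, on two legs in the plane of the hood, 42 mm beyond its free edge. This point: the middle of the bar, 225 mm from the hinge axis (300 mm above the bench parked, 237 mm at 45 degrees). x along the bar, y from the hinge outwards. The bar can turn between the finger pads.
- micrometer: black and silver outside micrometer lying on the bench, about 130 x 55 x 18 mm. Leave it.
- calculator: black desk calculator 145 x 90 x 16 mm on the bench. Leave it.
- blue_tape: roll of blue tape lying flat, 100 mm across, 24 mm high. Leave it.
- masking_tape: roll of tan masking tape lying flat, 92 mm across, 18 mm high. Leave it.
- screwdriver: screwdriver with an orange handle lying on the bench. Leave it.
There are look-alikes about, which are no part of the job. Leave any orange, pink or purple look-alike of the blank alone.

How it is judged:
By the outcome, as a careful person would: the job done as asked, in the order asked, and still so for the second after the job is handed in, while the arm keeps its last pose, push and grip.
It also fails if it takes over 56 s, if anything falls off the work surface, if the arm or the gripper's body presses on something with over 40 N, if the wrist force passes 120 N, or if a joint passes its speed limit or range.

## Working session

There is one attempt and no reset: what is moved stays moved. The work goes in short steps, Python scripts to look and compute and a tool call to move; the robot and the scene stay as the last step left them, time stands still between calls to the robot, and variables do not carry over. Pictures are saved under pics/ and viewed, at most 10 in all, crops included, and the job is handed in when it is done.

Besides the shell and the picture viewer there is one more tool, called after "Request:" as a command line: name --argument value ..., lists and objects as JSON in quotes. arm_command: Moves the arm, as the interface text tells. Shifts and turns lie within -1 to 1; 1 stands for 0.15 m of shift or 2 pi rad of turn. Its arguments: {"type":"object","properties":{"moves":{"type":"array"}},"required":["moves"]}

```bash
mkdir -p pics
python3 - <<'E'
from plant import manip
import cv2,numpy as np
print(manip.state())
ims=[]
for n in ("scene","side"):
    p=manip.grab_frame(n); ims.append(p["frame"])
    print(n,p["fx"],p["fy"],p["cx"],p["cy"],np.array(p["R"]).round(4).tolist(),np.array(p["t"]).round(4).tolist())
    for t in ("blank","small_disc","square_plate","pad","station","lamp_hood","hood_handle"):
        print(t,[(np.round(d["extent"]).tolist(),round(d["confidence"],2)) for d in manip.search_frame(p,t)[:3]])
    cv2.imwrite(f"pics/{n}0.png",cv2.resize(p["frame"][:,:,::-1],(800,600),interpolation=cv2.INTER_CUBIC))
E
```

```text
{'time': 0.0, 'joint_pos': array([-1.30800485e+00,  5.33464545e-02,  1.61428296e+00,  2.27544074e-05,
        1.47598107e+00, -1.19025145e-01]), 'joint_vel': array([ 9.73273749e-06, -1.41815769e-03, -7.44596896e-04, -3.04819344e-04,
        5.75546627e-04,  1.32010695e-03]), 'joint_efforts': array([-3.62129802e-03, -3.93690062e+01, -3.70174956e+01, -5.18339730e-04,
        7.14440772e-03, -1.00087848e-05]), 'tool_pos': array([ 0.23272024, -0.57943777,  0.24877601]), 'tool_rot': array([-1.00712675e-03,  9.81831995e-01,  1.89749615e-01, -6.11660779e-05]), 'contact_force': array([-0.44708783, -0.17860896,  0.09926091]), 'ft_torque': array([ 0.00271307, -0.02204862, -0.04740547]), 'grasp_force': 0.0, 'gripper_width': 1.0016054920538566}
scene 492.9113942105608 492.9113942105608 257.66945330560293 187.30080922300775 [[0.808, 0.5891, -0.0099], [0.3355, -0.4739, -0.8141], [-0.4843, 0.6545, -0.5806]] [-0.4486, -0.1252, 1.8223]
blank [([277.0, 173.0, 298.0, 189.0], 0.64), ([315.0, 185.0, 332.0, 200.0], 0.55), ([311.0, 154.0, 325.0, 174.0], 0.53)]
small_disc [([86.0, 303.0, 167.0, 319.0], 0.7)
[... 335 characters left out ...]
], 0.65)]
hood_handle [([165.0, 151.0, 227.0, 228.0], 0.72)]
side 427.41521332574376 427.41521332574376 249.8280333738405 191.9924091099862 [[-0.7878, -0.6159, -0.0037], [-0.4327, 0.5576, -0.7085], [0.4384, -0.5565, -0.7057]] [0.4255, 0.3185, 1.3475]
blank [([210.0, 234.0, 230.0, 248.0], 0.79), ([180.0, 216.0, 194.0, 231.0], 0.58), ([159.0, 241.0, 252.0, 311.0], 0.56)]
small_disc [([221.0, 283.0, 232.0, 296.0], 0.55)]
square_plate [([192.0, 265.0, 213.0, 280.0], 0.6)]
pad [([158.0, 240.0, 253.0, 311.0], 0.78)]
station [([223.0, 112.0, 317.0, 235.0], 0.96)]
lamp_hood [([267.0, 112.0, 316.0, 182.0], 0.72)]
hood_handle [([270.0, 111.0, 320.0, 179.0], 0.87), ([172.0, 250.0, 189.0, 266.0], 0.57)]
```

View pics/scene0.png

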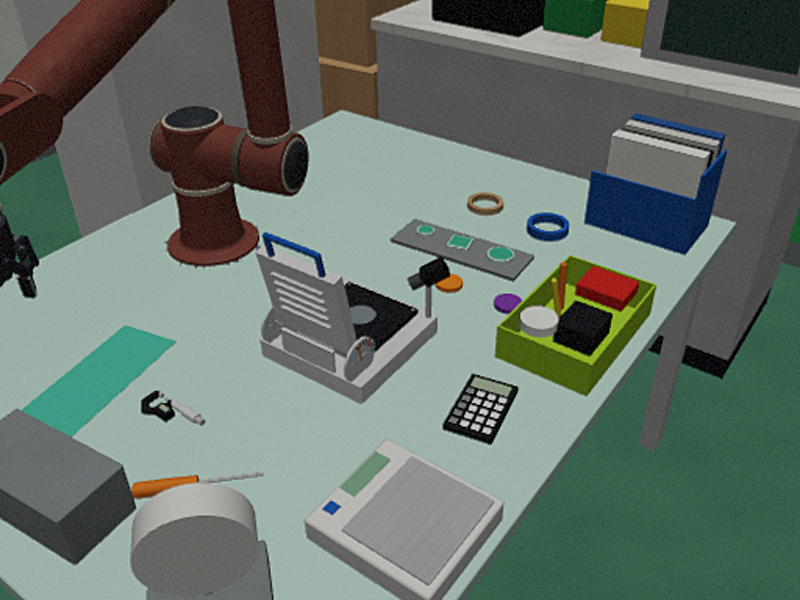

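View pics/side0.png

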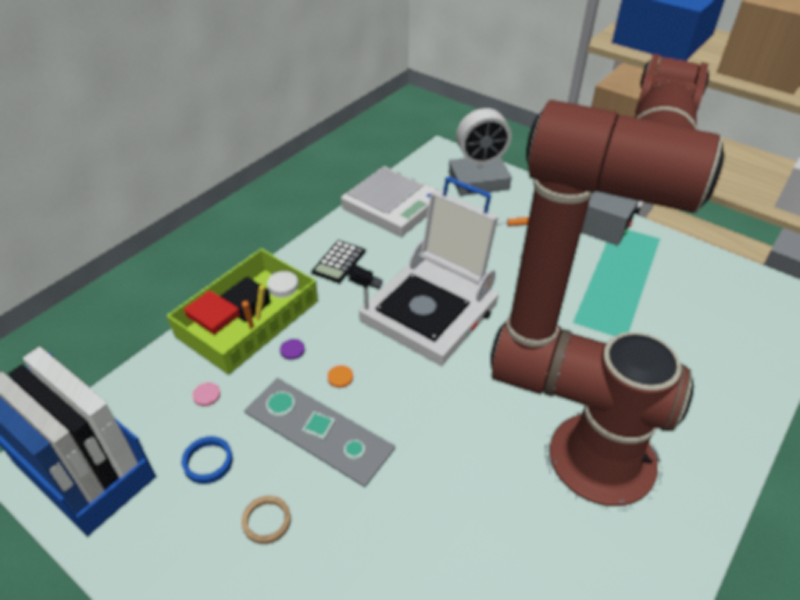

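The scene view (800x600) shows the pad at (462,247). The candidates for the blank are:
- the large green disc at (501,254), 
- the small disc at (426,230)
- the square plate at (460,242)
- the orange look-alike at (449,283), 
- the purple look-alike at (508,302)
- the pink look-alike, seen only in the side view at (206,393)

The large green disc matches the description and sits at (280,402) in the side view. The hood handle is at (293,250) in the scene view and the nest is at (362,315).

```bash
cat > h.py <<'E'
from plant import manip
import cv2,numpy as np
from scipy.spatial.transform import Rotation
def P(p): 
    K=np.array([[p["fx"],0,p["cx"]],[0,p["fy"],p["cy"]],[0,0,1]])
    return K@np.c_[p["R"],p["t"]]
def onplane(p,uv,z):
    R=np.array(p["R"]);t=np.array(p["t"]);C=-R.T@t
    d=R.T@np.array([(uv[0]-p["cx"])/p["fx"],(uv[1]-p["cy"])/p["fy"],1])
    return C+d*(z-C[2])/d[2]
def tri(p,a,q,b):
    X=cv2.triangulatePoints(P(p),P(q),np.array(a,float).reshape(2,1),np.array(b,float).reshape(2,1)).ravel();return X[:3]/X[3]
def proj(p,X):
    x=P(p)@np.append(X,1);return x[:2]/x[2]
def blobs(mask,amin=20):
    n,l,s,c=cv2.connectedComponentsWithStats(mask.astype(np.uint8))
    return [(c[i].round(2),s[i].tolist(),l==i) for i in range(1,n) if s[i][4]>=amin]
def hsv(p): return cv2.cvtColor(p["frame"],cv2.COLOR_RGB2HSV)
E
python3 - <<'E'
from h import *
s=manip.grab_frame("scene");d=manip.grab_frame("side")
for p,z,box in((s,.024,(245,135,345,180)),(d,.024,(155,238,255,312))):
    H=hsv(p);m=(H[...,0]>65)&(H[...,0]<95)&(H[...,1]>100)&(H[...,2]>60)
    k=np.zeros_like(m);k[box[1]:box[3],box[0]:box[2]]=1
    for c,st,_ in blobs(m&k): print("green",c,st,onplane(p,c,z).round(4))
    r=(230,202) if p is s else (271,195)
    print(p["frame"][int(r[1]),int(r[0])-25:int(r[0])+26].mean(1).astype(int))
for p,box in((s,(160,145,215,180)),(d,(275,108,322,140))):
    H=hsv(p);m=(H[...,0]>100)&(H[...,0]<125)&(H[...,1]>110)&(H[...,2]>50)
    k=np.zeros_like(m);k[box[1]:box[3],box[0]:box[2]]=1
    for c,st,_ in blobs(m&k,5): print("blue",c,st)
a=s["frame"][130:260,155:355,::-1];b=d["frame"][100:320,150:330,::-1]
a=cv2.resize(a,None,fx=4,fy=4,interpolation=cv2.INTER_CUBIC)[:,:800]
cv2.imwrite("pics/c1.png",a)
cv2.imwrite("pics/c2.png",cv2.resize(d["frame"][105:240,220:340,::-1],None,fx=4.4,fy=4.4,interpolation=cv2.INTER_CUBIC))
E
```

```text
green [271.97 146.42] [268, 144, 9, 5, 33] [0.404  0.2969 0.024 ]
green [294.04 153.93] [287, 151, 15, 7, 69] [0.4983 0.2993 0.024 ]
green [319.99 161.7 ] [313, 158, 15, 8, 89] [0.6001 0.3079 0.024 ]
[179 184 172 141 112 100 100  97  95  94  92  94  98  97  93  88  89  90
  88  93 104 104 107 104 103 105 107 103 105 104 106 104 107 111 113  52
  19  27  36  21  25  23  26  18  22  29  23  18  22  24  38]
green [178.97 257.05] [172, 252, 15, 11, 129] [0.5966 0.3098 0.024 ]
green [203.53 271.06] [196, 266, 15, 12, 110] [0.4945 0.3009 0.024 ]
green [226.18 286.4 ] [222, 283, 9, 8, 60] [0.3996 0.2998 0.024 ]
[ 32  31  31  30  31  32  31  32  31  32  32  32  31  32  36  60 103 123
 129 129 129 129 129 129 129 129 129 129 129 129 129 125 105  70  41  31
  31  31  31  31  31  31  32  32  31  31  30  31  33  30  32]
blue [186.98 159.23] [168, 149, 40, 28, 230]
blue [298.83 120.15] [284, 113, 30, 22, 127]
```

View pics/c1.png

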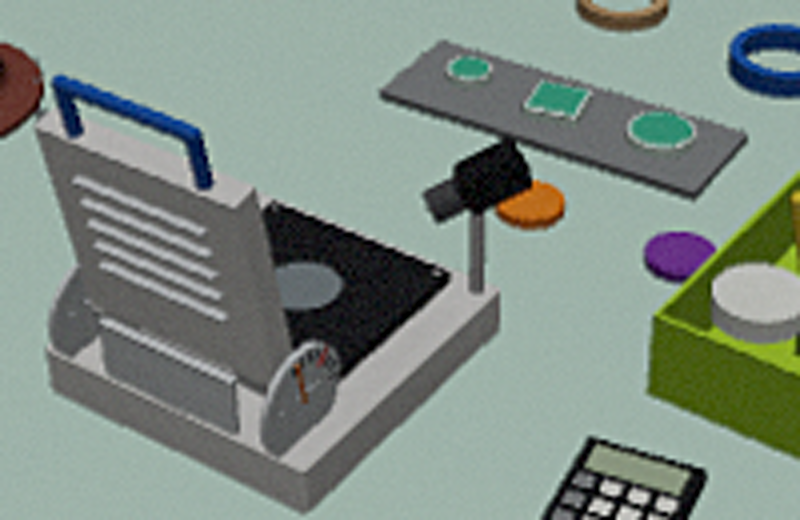

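View pics/c2.png

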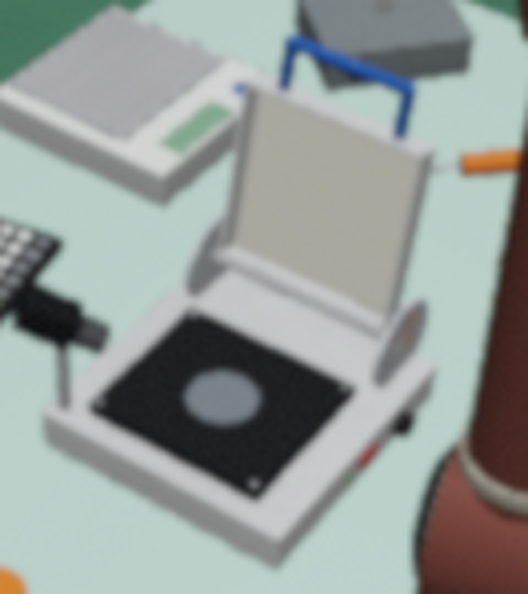

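Run:
```python
from h import *
s=manip.grab_frame("scene");d=manip.grab_frame("side")
f=lambda u,v:(u/4+155,v/4+130)
g=lambda u,v:(u/4.4+220,v/4.4+105)
# nest floor fit
H=d["frame"].mean(2);m=(H>80)&(H<150);k=np.zeros_like(m);k[184:207,255:288]=1
for c,st,_ in blobs(m&k,50): print("recess side",c,st,onplane(d,c,.056).round(4), onplane(d,c,.058).round(4))
C=[onplane(d,g(*x),.060) for x in((190,312),(355,390),(257,495),(95,403))]
print("plate",np.round(C,4).tolist(),np.mean(C,0).round(4))
for i in range(4):
    e=C[(i+1)%4]-C[i];print(np.linalg.norm(e).round(4),np.degrees(np.arctan2(e[1],e[0])).round(1))
a=tri(s,f(62,80),d,g(410,90));b=tri(s,f(200,135),d,g(292,42))
print("handle",a,b,(a+b)/2,np.linalg.norm(b-a),np.arctan2(*(b-a)[1::-1]))
a=tri(s,f(310,287),d,g(222,397));print("nest tri",a)
print("pad px",[onplane(d,c,.024).round(4).tolist() for c in((178.97,257.05),(203.53,271.06),(226.18,286.4))])
print(Rotation.from_quat(manip.state()["tool_rot"],scalar_first=True).as_matrix().round(3))
```

```text
recess side [270.08 194.89] [262, 189, 17, 13, 169] [ 0.5109 -0.0844  0.056 ] [ 0.5098 -0.0827  0.058 ]
plate [[0.5903, -0.148, 0.06], [0.4233, -0.1556, 0.06], [0.4201, -0.009, 0.06], [0.586, -0.01, 0.06]] [ 0.5049 -0.0806  0.06  ]
0.1672 -177.4
0.1466 91.3
0.1659 -0.3
0.1381 -88.2
handle [ 0.45909554 -0.24754823  0.29773027] [ 0.57211791 -0.24529484  0.29643736] [ 0.51560673 -0.24642153  0.29708382] 0.11305221807670328 0.01993491633113991
nest tri [ 0.51547456 -0.0819961   0.05295803]
pad px [[0.5966, 0.3098, 0.024], [0.4945, 0.3009, 0.024], [0.3996, 0.2998, 0.024]]
[[ 0.928  0.373 -0.   ]
 [ 0.373 -0.928 -0.   ]
 [-0.     0.    -1.   ]]
```

The large disc with the pale edge is on the right of the pad in the crop, at (662,130), so that's the one to load, at about (0.598, 0.309). The nest is at about (0.511, -0.083) and the station yaw is about 0.02. The handle is at (0.516, -0.246, 0.297), which agrees with the geometry given. I'll start by lifting and aligning the tool.

Request:
arm_command --moves '[[1, [0.5, -0.9, -1.0], 0.0576], [1, [0.5, -0.9, -1.0], 0.0576], [1, [0.5, -0.9, -1.0], 0.0576], [1, [0.5, -0.9, -1.0], 0.0576], [1, [0.5, -0.9, -1.0], 0.0576], [1, [0.5, -0.9, -1.0], 0.0576], [1, [0.5, -0.9, -1.0], 0.0576]]'

```text
time: 1.58
tool_pos: [0.2528, -0.4263, 0.4043]
tool_rot: [0.004, 1.0, 0.011, 0.001]
contact_force: [0.4, -0.2, 0.6]
gripper_width: 0.998
grasp_force: 0.0
```

Request:
arm_command --moves '[[1, [0.46, -1.0, -0.2], 0], [1, [0.46, -1.0, -0.2], 0], [1, [0.46, -1.0, -0.2], 0], [1, [0.46, -1.0, -0.2], 0], [1, [0.46, -1.0, -0.2], 0]]'

```text
time: 2.0
tool_pos: [0.3203, -0.2718, 0.4305]
tool_rot: [-0.0, 1.0, 0.013, 0.001]
contact_force: [-0.3, -0.2, 1.3]
gripper_width: 1.001
grasp_force: 0.0
```

Request:
arm_command --moves '[[1, [0.46, -1.0, 0.0], 0], [1, [0.46, -1.0, 0.0], 0], [1, [0.46, -1.0, 0.0], 0], [1, [0.46, -1.0, 0.0], 0], [1, [0.46, -1.0, 0.0], 0]]'

```text
time: 2.42
tool_pos: [0.3861, -0.1194, 0.4281]
tool_rot: [-0.002, 1.0, 0.015, -0.001]
contact_force: [-0.4, -0.3, -0.1]
gripper_width: 1.001
grasp_force: 0.0
```

Request:
arm_command --moves '[[1, [0.46, -1.0, 0.0], 0], [1, [0.46, -1.0, 0.0], 0], [1, [0.46, -1.0, 0.0], 0], [1, [0.46, -1.0, 0.0], 0], [1, [0.46, -1.0, 0.0], 0]]'

```text
time: 2.83
tool_pos: [0.4518, 0.0315, 0.4271]
tool_rot: [-0.001, 1.0, 0.014, -0.002]
contact_force: [0.1, 0.4, -0.5]
gripper_width: 1.0
grasp_force: 0.0
```

Request:
arm_command --moves '[[1, [0.46, -1.0, 0.8], 0], [1, [0.46, -1.0, 0.8], 0], [1, [0.46, -1.0, 0.8], 0], [1, [0.46, -1.0, 0.8], 0], [1, [0.46, -1.0, 0.8], 0], [1, [0.46, -1.0, 0.8], 0]]'

```text
time: 3.33
tool_pos: [0.5152, 0.1804, 0.3006]
tool_rot: [0.001, 1.0, 0.011, -0.007]
contact_force: [-0.6, 0.2, -1.0]
gripper_width: 1.0
grasp_force: 0.0
```

Request:
arm_command --moves '[[1, [0.4, -0.9, 0.6], 0], [1, [0.4, -0.9, 0.6], 0], [1, [0.4, -0.9, 0.6], 0], [1, [0.4, -0.9, 0.6], 0], [1, [0.4, -0.9, 0.6], 0], [1, [0.4, -0.9, 0.6], 0]]'

```text
time: 3.83
tool_pos: [0.573, 0.3141, 0.215]
tool_rot: [0.002, 1.0, 0.01, -0.003]
contact_force: [0.4, -0.6, 0.2]
gripper_width: 0.999
grasp_force: 0.0
```

```bash
cat > look.py <<'E'
from h import *
import sys
p=manip.grab_frame("wrist");st=manip.state()
print(st["tool_pos"].round(4),Rotation.from_quat(st["tool_rot"],scalar_first=True).as_matrix().round(4).tolist(),st["joint_pos"].round(3))
print("cam",(-np.array(p["R"]).T@np.array(p["t"])).round(4),p["fx"])
cv2.imwrite(sys.argv[1],cv2.resize(p["frame"][:,:,::-1],None,fx=1.5,fy=1.5))
H=hsv(p);m=(H[...,0]>65)&(H[...,0]<95)&(H[...,1]>100)&(H[...,2]>50)
for c,s,l in blobs(m,150):
    q=cv2.findContours(l.astype(np.uint8),0,1)[0][0];e=cv2.fitEllipse(q)
    print(c,s,"ell",np.round(e[0],1),np.round(e[1],1),onplane(p,e[0],.024).round(4))
E
python3 look.py pics/w1.png
```

```text
[0.5736 0.3135 0.2176] [[0.9998, 0.0197, -0.0036], [0.0197, -0.9998, -0.0025], [-0.0037, 0.0024, -1.0]] [ 3.870e-01  1.420e-01  1.571e+00 -1.000e-03  1.432e+00  1.938e+00]
cam [0.6593 0.3161 0.3383] 321.704731881952
[255.88 143.12] [230, 117, 53, 53, 2245] ell [255.9 143.1] [52.5 52.7] [0.5978 0.3117 0.024 ]
[262.11 235.86] [239, 215, 47, 42, 1378] ell [262.2 235.8] [40.1 45.5] [0.4961 0.3024 0.024 ]
[260.88 308.29] [247, 297, 29, 24, 552] ell [260.9 308.3] [23.2 28.3] [0.3997 0.3011 0.024 ]
```

View pics/w1.png

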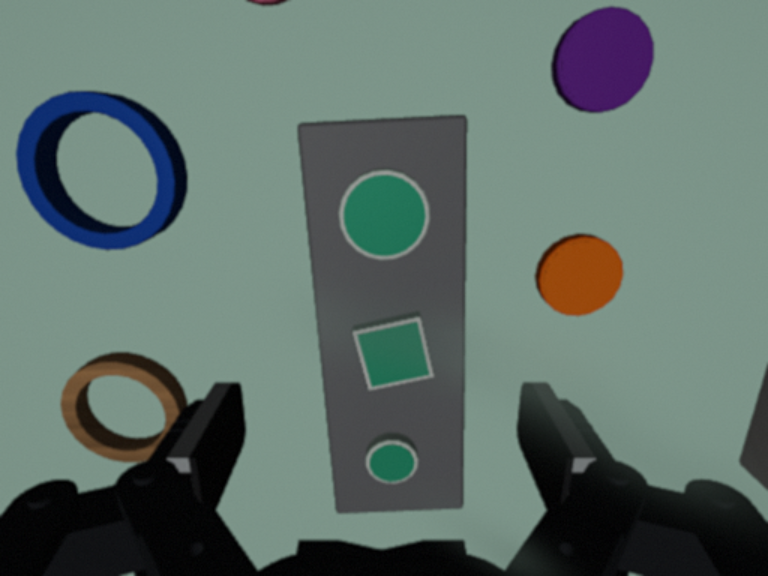

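The wrist view shows the round green blank at (385,215), 100 mm from the square plate and clear of the orange and purple discs. Measured from here it is at (0.598, 0.312), which agrees with the first estimate.

Request:
arm_command --moves '[[1, [0.16, 0.015, 0.2], 0], [1, [0.16, 0.015, 0.45], 0], [1, [0.16, 0.015, 0.7], 0], [1, [0.16, 0.015, 0.9], 0], [1, [0.16, 0.015, 1.0], 0], [1, [0.16, 0.015, 1.0], 0], [1, [0.16, 0.015, 1.0], 0], [1, [0.16, 0.015, 1.0], 0]]'

```text
time: 4.55
tool_pos: [0.5997, 0.3131, 0.0737]
tool_rot: [-0.001, 1.0, 0.01, 0.003]
contact_force: [1.4, 0.1, 0.2]
gripper_width: 1.0
grasp_force: 0.0
```

```bash
python3 look.py pics/w2.png
```

```text
[0.5999 0.3134 0.074 ] [[0.9998, 0.0195, 0.0058], [0.0195, -0.9998, 0.0021], [0.0058, -0.002, -1.0]] [ 0.372  0.324  1.612 -0.     1.199  1.923]
cam [0.6844 0.3143 0.1981] 321.704731881952
[255.84 233.43] [212, 194, 89, 80, 5637] ell [255.8 233.4] [79.6 88.2] [0.5982 0.3117 0.024 ]
[263.4  352.04] [229, 337, 67, 29, 1319] ell [265.1 351.8] [23.4 75.6] [0.5081 0.3033 0.024 ]
```

View pics/w2.png

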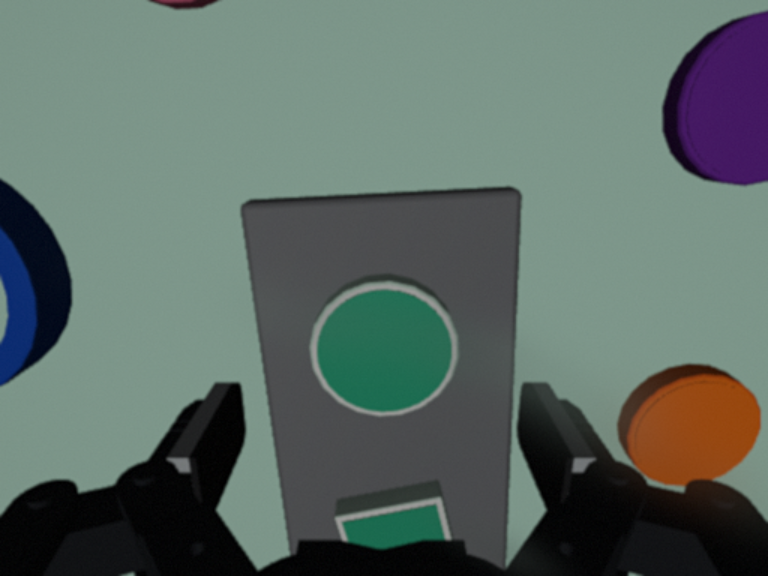

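The wrist view shows the blank at (384,347), centred between the open fingertips at (240,383) and (520,383). I'll work out the fingertip height from those.

Run:
```python
from h import *
p=manip.grab_frame("wrist");st=manip.state();T=st["tool_pos"]
R=Rotation.from_quat(st["tool_rot"],scalar_first=True).as_matrix()
for x in(-.011,0,.011):
  for z in(0,.006,.013,.019): 
    print(x,z,[ (proj(p,T+R@np.array([x,y,z]))*1.5).round(0).tolist() for y in(.0425,-.0425)])
```

```text
-0.011 0 [[517.0, 450.0], [242.0, 450.0]]
-0.011 0.006 [[512.0, 438.0], [247.0, 438.0]]
-0.011 0.013 [[507.0, 425.0], [252.0, 425.0]]
-0.011 0.019 [[502.0, 415.0], [257.0, 415.0]]
0 0 [[520.0, 420.0], [238.0, 420.0]]
0 0.006 [[515.0, 408.0], [244.0, 408.0]]
0 0.013 [[510.0, 396.0], [249.0, 396.0]]
0 0.019 [[505.0, 387.0], [254.0, 387.0]]
0.011 0 [[524.0, 388.0], [235.0, 388.0]]
0.011 0.006 [[519.0, 377.0], [240.0, 377.0]]
0.011 0.013 [[513.0, 366.0], [246.0, 366.0]]
0.011 0.019 [[508.0, 358.0], [251.0, 358.0]]
```

Request:
arm_command --moves '[[1, [-0.012, 0.011, 0.1], 0], [1, [-0.012, 0.011, 0.2], 0], [1, [-0.012, 0.011, 0.287], 0], [1, [-0.012, 0.011, 0.287], 0], [1, [-0.012, 0.011, 0.287], 0], [1, [-0.012, 0.011, 0.287], 0]]'

```text
time: 5.15
tool_pos: [0.5955, 0.3113, 0.0263]
tool_rot: [0.0, 1.0, 0.01, -0.0]
contact_force: [0.4, 1.0, 0.3]
gripper_width: 1.004
grasp_force: 0.0
```

Request:
arm_command --moves '[[0.5, [0, 0, 0], 0], [0.5, [0, 0, 0], 0], [0.4, [0, 0, 0], 0], [0.3, [0, 0, 0], 0], [0.2, [0, 0, 0], 0], [0, [0, 0, 0], 0], [0, [0, 0, 0], 0]]'

```text
time: 5.73
tool_pos: [0.5966, 0.3117, 0.0284]
tool_rot: [-0.0, 1.0, 0.01, 0.001]
contact_force: [-0.5, -0.4, 5.1]
gripper_width: 0.661
grasp_force: 62.7
```

Request:
arm_command --moves '[[0.6, [0, 0, 0], 0], [0.6, [0, 0, 0], 0], [0.6, [0, 0, 0], 0], [0.6, [0.007, 0, -0.02], 0], [0.6, [0.007, 0, -0.02], 0], [0.6, [0.007, 0, -0.02], 0], [0.4, [0.007, 0, -0.02], 0], [0.3, [0.007, 0, -0.02], 0], [0.2, [0.007, 0, -0.02], 0], [0, [0.007, 0, -0.02], 0], [0, [0.007, 0, -0.02], 0]]'

```text
time: 6.65
tool_pos: [0.5973, 0.3115, 0.0307]
tool_rot: [-0.0, 1.0, 0.01, 0.001]
contact_force: [-0.5, 0.4, 5.8]
gripper_width: 0.659
grasp_force: 62.9
```

```bash
python3 look.py pics/w3.png
```

```text
[0.5972 0.3115 0.0307] [[0.9998, 0.02, 0.001], [0.02, -0.9998, 0.0003], [0.001, -0.0003, -1.0]] [ 0.37   0.375  1.63  -0.     1.136  1.921]
cam [0.6825 0.313  0.1547] 321.704731881952
[253.76 267.69] [197, 219, 114, 99, 8861] ell [253.8 267.7] [ 98.  113.2] [0.5992 0.3113 0.024 ]
```

View pics/w3.png

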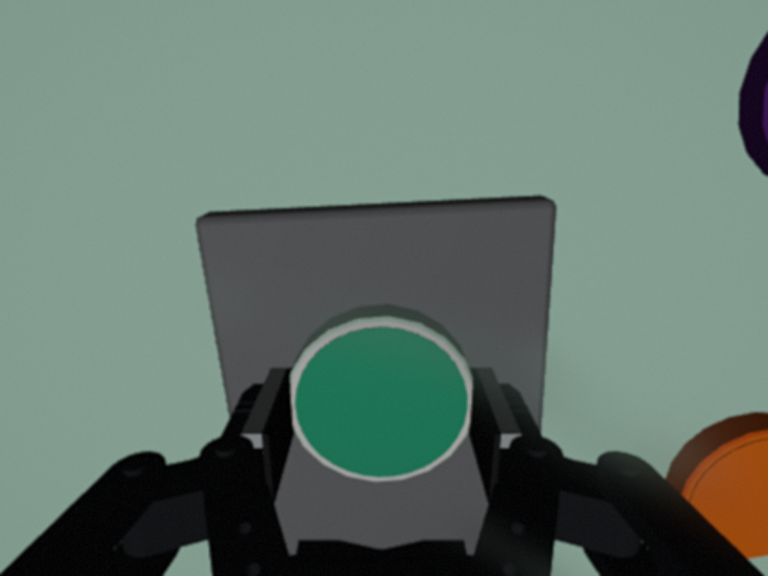

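The wrist view shows the blank at (383,402), held centrally between the pads at (280,410) and (485,410). I'll lift it and carry it towards the nest.

Request:
arm_command --moves '[[0, [0, 0, -0.03], 0], [0, [0, 0, -0.1], 0], [0, [0, 0, -0.25], 0], [0, [0, 0, -0.45], 0], [0, [0, 0, -0.65], 0], [0, [0, 0, -0.85], 0], [0, [0, 0, -1.0], 0], [0, [0, 0, -1.0], 0], [0, [0, 0, -1.0], 0]]'

```text
time: 7.45
tool_pos: [0.5976, 0.3116, 0.1821]
tool_rot: [-0.001, 1.0, 0.01, 0.002]
contact_force: [1.7, -0.3, -1.5]
gripper_width: 0.661
grasp_force: 63.7
```

Request:
arm_command --moves '[[0, [-0.06, 0.15, -0.05], 0], [0, [-0.13, 0.3, -0.1], 0], [0, [-0.2, 0.47, -0.1], 0], [0, [-0.28, 0.65, -0.1], 0], [0, [-0.37, 0.87, -0.1], 0]]'

```text
time: 7.87
tool_pos: [0.542, 0.179, 0.1921]
tool_rot: [0.0, 1.0, 0.011, -0.002]
contact_force: [0.3, -0.8, -0.2]
gripper_width: 0.66
grasp_force: 63.8
```

Request:
arm_command --moves '[[0, [-0.09, 0.2, 0], 0], [0, [-0.18, 0.42, 0], 0], [0, [-0.27, 0.65, 0], 0], [0, [-0.37, 0.87, 0], 0]]'

```text
time: 8.2
tool_pos: [0.4888, 0.0469, 0.1921]
tool_rot: [-0.0, 1.0, 0.01, -0.002]
contact_force: [-0.5, -0.4, -0.4]
gripper_width: 0.66
grasp_force: 63.8
```

Request:
arm_command --moves '[[0, [-0.09, 0.2, 0], 0], [0, [-0.18, 0.42, 0], 0], [0, [-0.27, 0.62, 0], 0], [0, [-0.33, 0.77, 0], 0], [0, [-0.37, 0.87, 0], 0], [0, [-0.37, 0.87, 0], 0], [0, [-0.37, 0.87, 0], 0], [0, [-0.37, 0.87, 0], 0]]'

```text
time: 8.87
tool_pos: [0.4376, -0.0827, 0.1935]
tool_rot: [-0.001, 1.0, 0.01, -0.001]
contact_force: [-0.2, 0.4, -0.7]
gripper_width: 0.659
grasp_force: 63.8
```

```bash
python3 look.py pics/w4.png
```

```text
[ 0.4378 -0.0825  0.1938] [[0.9998, 0.0208, -0.0018], [0.0208, -0.9998, 0.0011], [-0.0018, -0.0011, -1.0]] [-0.354 -0.359  2.075  0.     1.428  1.196]
cam [ 0.5232 -0.0814  0.3172] 321.704731881952
[253.73 267.66] [197, 219, 114, 99, 8821] ell [253.7 267.7] [ 97.6 113.1] [ 0.3352 -0.0847  0.024 ]
[493.62 349.46] [460, 328, 52, 56, 1581] ell [493.3 349.2] [42.7 63.4] [ 0.2314 -0.366   0.024 ]
```

View pics/w4.png

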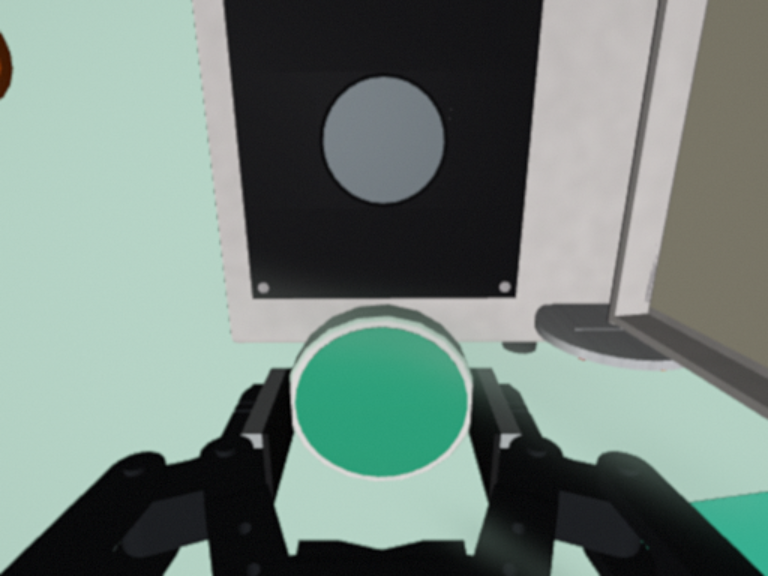

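The wrist view shows the recess at (384,140), the plate's near edge from (253,297) to (517,297), and the blank still held at (382,402) without slipping. Next I'll measure both in their own planes.

Run:
```python
from h import *
p=manip.grab_frame("wrist");st=manip.state();T=st["tool_pos"];print(T.round(4))
def fit(mask,z):
    q=cv2.findContours(mask.astype(np.uint8),0,1)[0];q=max(q,key=len)[:,0]
    X=np.array([onplane(p,u,z)[:2] for u in q]);(c,ax,_)=cv2.fitEllipse((X*1e4).astype(np.float32))
    return np.array(c)/1e4,np.array(ax)/1e4
H=hsv(p);g=(H[...,0]>65)&(H[...,0]<95)&(H[...,1]>100)&(H[...,2]>50);g[:,400:]=0
b=fit(g,T[2]-.0307+.024);print("blank",b)
m=p["frame"].mean(2)>70;k=np.zeros_like(m);k[45:140,205:305]=1
n=fit(m&k,.056);print("nest",n)
d=n[0]-b[0];R=Rotation.from_quat(st["tool_rot"],scalar_first=True).as_matrix()
print("delta",d,"tool",(R[:2,:2].T@d),"units",(R[:2,:2].T@d)/.15)
a,c=[onplane(p,(x/1.5,y/1.5),.06) for x,y in((253,297),(517,297))];e=a-c;print("plate edge",np.linalg.norm(e),np.arctan2(-e[0],e[1]))
a,c=[onplane(p,(x/1.5,y/1.5),.06) for x,y in((253,297),(225,0))];e=c-a;print(np.arctan2(e[1],e[0]))
a,c=[onplane(p,(x/1.5,y/1.5),.06) for x,y in((517,297),(543,0))];e=c-a;print(np.arctan2(e[1],e[0]))
```

```text
[ 0.438  -0.0824  0.1942]
blank (array([ 0.43852847, -0.08270376]), array([0.0528819 , 0.05296804]))
nest (array([ 0.5114918 , -0.08235955]), array([0.06189219, 0.06196896]))
delta [0.07296333 0.00034421] tool [0.07295406 0.00120925] units [0.4863604  0.00806166]
plate edge 0.15043047689746558 0.021597690053107497
0.022315846508510286
0.03228761061896858
```

Request:
arm_command --moves '[[0, [0.15, 0.003, 0.1], 0], [0, [0.32, 0.006, 0.3], 0], [0, [0.45, 0.008, 0.45], 0], [0, [0.486, 0.008, 0.6], 0], [0, [0.486, 0.008, 0.6], 0], [0, [0.486, 0.008, 0.6], 0], [0, [0.486, 0.008, 0.6], 0], [0, [0.486, 0.008, 0.6], 0], [0, [0.486, 0.008, 0.6], 0]]'

```text
time: 9.72
tool_pos: [0.5118, -0.0833, 0.1069]
tool_rot: [0.001, 1.0, 0.01, 0.002]
contact_force: [-0.5, 0.0, -0.7]
gripper_width: 0.661
grasp_force: 63.9
```

Run:
```python
from plant import manip
s=manip.state();print(s["tool_pos"],s["tool_rot"],s["contact_force"],s["ft_torque"])
```

```text
[ 0.51182308 -0.08331507  0.10692783] [5.17103391e-04 9.99948599e-01 1.00002399e-02 1.58976015e-03] [-0.50587898  0.02106397 -0.65557186] [-0.02728275 -0.01570147 -0.003218  ]
```

Request:
arm_command --moves '[[0, [-0.005, -0.008, 0.04], 0], [0, [-0.005, -0.008, 0.08], 0], [0, [-0.005, -0.008, 0.11], 0], [0, [-0.005, -0.008, 0.13], 0], [0, [-0.005, -0.008, 0.145], 0], [0, [-0.005, -0.008, 0.145], 0], [0, [-0.005, -0.008, 0.145], 0], [0, [-0.005, -0.008, 0.145], 0]]'

```text
time: 10.38
tool_pos: [0.5104, -0.082, 0.0833]
tool_rot: [0.0, 1.0, 0.01, 0.0]
contact_force: [1.1, 0.2, -0.5]
gripper_width: 0.658
grasp_force: 63.9
```

Run:
```python
from plant import manip
s=manip.state();print(s["tool_pos"],s["tool_rot"],s["contact_force"],s["ft_torque"])
```

```text
[ 0.51041573 -0.08202193  0.08334347] [3.63106327e-05 9.99950682e-01 9.93079434e-03 1.06774610e-04] [ 1.1082054   0.21513784 -0.52977416] [0.03832515 0.0276134  0.023499  ]
```

Request:
arm_command --moves '[[0, [0.003, 0, 0.01], 0], [0, [0.003, 0, 0.018], 0], [0, [0.003, 0, 0.026], 0], [0, [0.003, 0, 0.034], 0], [0, [0.003, 0, 0.04], 0], [0, [0.003, 0, 0.04], 0], [0, [0.003, 0, 0.04], 0]]'

```text
time: 10.97
tool_pos: [0.5106, -0.082, 0.0771]
tool_rot: [-0.0, 1.0, 0.01, -0.0]
contact_force: [0.6, 0.2, -0.5]
gripper_width: 0.657
grasp_force: 63.9
```

Request:
arm_command --moves '[[0, [0, 0, 0.005], 0], [0, [0, 0, 0.01], 0], [0, [0, 0, 0.014], 0], [0, [0, 0, 0.017], 0], [0, [0, 0, 0.017], 0], [0, [0, 0, 0.017], 0]]'

```text
time: 11.47
tool_pos: [0.5107, -0.0819, 0.0747]
tool_rot: [0.0, 1.0, 0.01, 0.0]
contact_force: [-0.2, -0.4, -1.2]
gripper_width: 0.657
grasp_force: 64.2
```

Request:
arm_command --moves '[[0, [0, 0, 0.002], 0], [0, [0, 0, 0.004], 0], [0, [0, 0, 0.004], 0], [0, [0, 0, 0.004], 0]]'

```text
time: 11.8
tool_pos: [0.5107, -0.082, 0.0747]
tool_rot: [-0.0, 1.0, 0.01, -0.0]
contact_force: [-2.5, 0.1, 4.7]
gripper_width: 0.659
grasp_force: 64.5
```

Request:
arm_command --moves '[[0, [0, 0, 0.002], 0], [0, [0, 0, 0.004], 0], [0, [0, 0, 0.004], 0], [0, [0, 0, 0.004], 0]]'

```text
time: 12.13
tool_pos: [0.5108, -0.0819, 0.0747]
tool_rot: [-0.0, 1.0, 0.01, -0.0]
contact_force: [-5.0, 2.1, 9.1]
gripper_width: 0.656
grasp_force: 65.2
```

Request:
arm_command --moves '[[0, [0, 0, -0.004], 0], [0, [0, 0, -0.004], 0], [0.4, [0, 0, -0.004], 0], [0.5, [0, 0, -0.004], 0], [0.6, [0, 0, -0.004], 0], [0.8, [0, 0, -0.004], 0], [1, [0, 0, -0.004], 0], [1, [0, 0, -0.004], 0], [1, [0, 0, -0.1], 0], [1, [0, 0, -0.3], 0], [1, [0, 0, -0.55], 0], [1, [0, 0, -0.8], 0], [1, [0, 0, -1.0], 0], [1, [-0.2, 0, -1.0], 0], [1, [-0.45, 0, -1.0], 0], [1, [-0.5, 0, -1.0], 0], [1, [-0.5, 0, -1.0], 0], [1, [-0.5, 0, -1.0], 0], [1, [-0.5, 0, -1.0], 0]]'

```text
time: 13.72
tool_pos: [0.4366, -0.0836, 0.2237]
tool_rot: [0.0, 1.0, 0.01, 0.0]
contact_force: [-0.2, -0.1, -0.2]
gripper_width: 1.003
grasp_force: 0.0
```

```bash
sed -i 's/,\.024).round/,.068).round/' look.py; python3 look.py pics/w5.png
```

```text
[ 0.4366 -0.0836  0.2236] [[0.9998, 0.0201, 0.0003], [0.0201, -0.9998, 0.0], [0.0003, -0.0, -1.0]] [-0.357 -0.387  2.045  0.     1.483  1.194]
cam [ 0.5218 -0.0821  0.3477] 321.704731881952
[253.74  91.55] [222, 59, 64, 66, 3331] ell [253.7  91.6] [62.9 65.6] [ 0.5125 -0.0823  0.068 ]
[484.08 321.86] [430, 308, 82, 41, 1102] ell [475.7 330.7] [39.2 91.6] [ 0.2698 -0.3276  0.068 ]
```

View pics/w5.png

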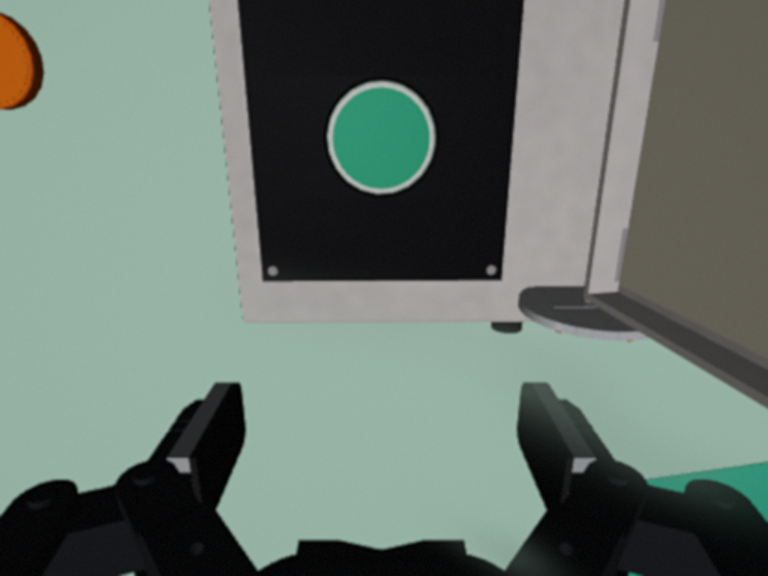

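The wrist view shows the blank seated centrally in the recess at (381,137). Next I'll go above the handle bar.

Request:
arm_command --moves '[[1, [0, 0, -0.27], 0], [1, [0, 0, -0.54], 0], [1, [0.1, 0, -0.8], 0], [1, [0.25, 0.1, -1.0], 0], [1, [0.4, 0.3, -1.1], 0], [1, [0.505, 0.5, -1.0], 0], [1, [0.505, 0.7, -1.0], 0], [1, [0.505, 0.7, -1.0], 0]]'

```text
out of range: a shift must lie within [-1, 1]
```

Request:
arm_command --moves '[[1, [0, 0, -0.27], 0], [1, [0, 0, -0.54], 0], [1, [0.1, 0, -0.8], 0], [1, [0.25, 0.1, -1.0], 0], [1, [0.4, 0.3, -1.0], 0], [1, [0.505, 0.5, -1.0], 0], [1, [0.505, 0.7, -1.0], 0], [1, [0.505, 0.7, -1.0], 0]]'

```text
time: 14.43
tool_pos: [0.515, -0.1911, 0.372]
tool_rot: [0.0, 1.0, 0.008, -0.001]
contact_force: [-0.1, -0.4, -0.5]
gripper_width: 1.0
grasp_force: 0.0
```

Request:
arm_command --moves '[[1, [0, 0.2, 0], 0], [1, [0, 0.387, 0], 0], [1, [0, 0.387, 0], 0], [1, [0, 0.387, 0], 0], [1, [0, 0.387, 0], 0], [1, [0, 0.387, 0], 0]]'

```text
time: 14.93
tool_pos: [0.5151, -0.244, 0.3734]
tool_rot: [-0.0, 1.0, 0.011, -0.0]
contact_force: [0.8, 0.3, -0.1]
gripper_width: 0.998
grasp_force: 0.0
```

Run:
```python
from h import *
p=manip.grab_frame("wrist");st=manip.state();T=st["tool_pos"];print(T.round(4),st["tool_rot"])
H=hsv(p);m=(H[...,0]>100)&(H[...,0]<125)&(H[...,1]>120)&(H[...,2]>50)
for c,s,_ in blobs(m,40): print(c,s,onplane(p,c,.2996).round(4))
print("expected bar ends px",[proj(p,np.array([.5154+k*.055,-.2464+k*.055*.024,.2996])).round(1).tolist() for k in(-1,0,1)])
cv2.imwrite("pics/w6.png",cv2.resize(p["frame"][:,:,::-1],None,fx=1.5,fy=1.5))
```

```text
[ 0.515  -0.2439  0.3736] [-1.12601086e-04  9.99943663e-01  1.06137728e-02  7.61839149e-05]
[258.17 202.88] [241, 117, 27, 176, 2797] [ 0.5236 -0.2469  0.2996]
[245.94 259.47] [244, 251, 5, 19, 47] [ 0.4808 -0.2394  0.2996]
expected bar ends px [[257.0, 284.4], [257.1, 214.3], [257.1, 131.5]]
```

View pics/w6.png

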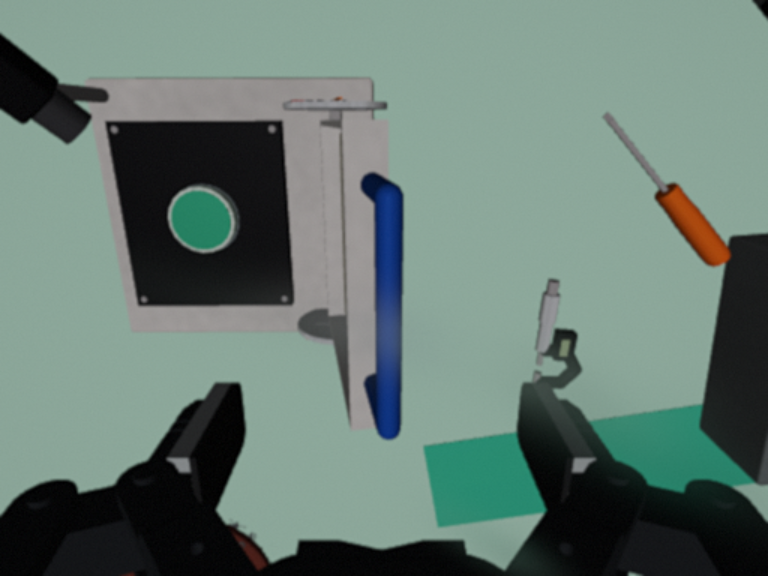

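All 10 pictures are used; from here I'll rely on numbers. The wrist view shows the blue bar from (388,185) to (388,435), running midway between the fingers at about y = -0.247. I'll lower onto it and grip.

Request:
arm_command --moves '[[1, [0.003, 0.012, 0.12], 0], [1, [0.003, 0.012, 0.25], 0], [1, [0.003, 0.012, 0.38], 0], [1, [0.003, 0.012, 0.47], 0], [1, [0.003, 0.012, 0.47], 0], [1, [0.003, 0.012, 0.47], 0], [1, [0.003, 0.012, 0.47], 0]]'

```text
time: 15.57
tool_pos: [0.5157, -0.2467, 0.3044]
tool_rot: [0.001, 1.0, 0.01, 0.001]
contact_force: [0.5, 0.1, 0.8]
gripper_width: 0.999
grasp_force: 0.0
```

Request:
arm_command --moves '[[0.3, [0, 0, 0], 0], [-0.2, [0, 0, 0], 0], [-0.5, [0, 0, 0], 0], [-0.6, [0, 0, 0], 0], [-0.7, [0, 0, 0], 0], [-0.8, [0, 0, 0], 0], [-1, [0, 0, 0], 0], [-1, [0, 0, 0], 0], [-1, [0, 0, 0], 0], [-1, [0, 0, 0], 0], [-1, [0, 0, 0], 0]]'

```text
time: 16.48
tool_pos: [0.5152, -0.2469, 0.3033]
tool_rot: [0.0, 1.0, 0.01, 0.0]
contact_force: [-0.3, 0.4, 1.5]
gripper_width: 0.113
grasp_force: 58.5
```

Bar gripped. I'll swing it along the 225 mm arc: first from 100° to 67.5°.

Request:
arm_command --moves '[[-1, [0, -0.03, -0.005], 0], [-1, [0, -0.065, -0.01], 0], [-1, [0, -0.13, -0.017], 0], [-1, [0, -0.195, -0.021], 0], [-1, [-0.001, -0.26, -0.023], 0], [-1, [-0.001, -0.326, -0.021], 0], [-1, [-0.001, -0.391, -0.017], 0], [-1, [-0.002, -0.456, -0.01], 0], [-1, [-0.002, -0.521, 0], 0], [-1, [-0.002, -0.585, 0.013], 0], [-1, [-0.002, -0.649, 0.028], 0], [-1, [-0.003, -0.712, 0.047], 0], [-1, [-0.003, -0.774, 0.068], 0], [-1, [-0.003, -0.835, 0.091], 0], [-1, [-0.003, -0.835, 0.091], 0], [-1, [-0.003, -0.835, 0.091], 0], [-1, [-0.003, -0.835, 0.091], 0]]'

```text
time: 17.9
tool_pos: [0.5123, -0.1216, 0.2891]
tool_rot: [0.0, 1.0, 0.01, -0.0]
contact_force: [0.7, -0.1, 1.4]
gripper_width: 0.118
grasp_force: 63.0
```

```bash
cat > ang.py <<'E'
from h import *
s=manip.state();T=s["tool_pos"];y=np.array([-np.sin(.024),np.cos(.024)])
v=(T[:2]-[.5115,-.0824])@y+.125; z=T[2]-.0037-.078
print(T.round(4),"v,z",v.round(4),z.round(4),"r",np.hypot(v,z).round(4),"ang",np.degrees(np.arctan2(z,v)).round(2),s["contact_force"].round(1),s["ft_torque"].round(2),s["gripper_width"],s["grasp_force"])
E
python3 ang.py
```

```text
[ 0.5123 -0.1216  0.2891] v,z 0.0858 0.2074 r 0.2245 ang 67.52 [ 0.7 -0.1  1.4] [-0.45 -0.13  0.02] 0.11788453324015032 62.97611117362976
```

Request:
arm_command --moves '[[-1, [0, -0.03, 0.013], 0], [-1, [0, -0.06, 0.026], 0], [-1, [0, -0.118, 0.055], 0], [-1, [0, -0.176, 0.087], 0], [-1, [-0.001, -0.232, 0.121], 0], [-1, [-0.001, -0.286, 0.157], 0], [-1, [-0.001, -0.339, 0.196], 0], [-1, [-0.001, -0.39, 0.237], 0], [-1, [-0.002, -0.439, 0.28], 0], [-1, [-0.002, -0.464, 0.303], 0], [-1, [-0.002, -0.487, 0.325], 0], [-1, [-0.002, -0.487, 0.325], 0], [-1, [-0.002, -0.487, 0.325], 0], [-1, [-0.002, -0.487, 0.325], 0], [-1, [-0.002, -0.487, 0.325], 0]]'

```text
time: 19.15
tool_pos: [0.5104, -0.0488, 0.2407]
tool_rot: [-0.0, 1.0, 0.01, -0.0]
contact_force: [0.8, -0.1, 0.6]
gripper_width: 0.114
grasp_force: 62.9
```

```bash
python3 ang.py
python3 - <<'E'
from h import *
s=manip.grab_frame("scene");d=manip.grab_frame("side")
for p,box in((s,(160,130,270,215)),(d,(230,108,322,215))):
    # expected bar end pixels at 45 deg and blue mask extents
    th=np.radians(45);v=-.125+.225*np.cos(th);z=.078+.225*np.sin(th)
    R=np.array([[np.cos(.024),-np.sin(.024)],[np.sin(.024),np.cos(.024)]])
    print("exp",[proj(p,np.r_[np.array([.5115,-.0824])+R@[k*.055,v],z]).round(1).tolist() for k in(-1,1)])
    H=hsv(p);m=(H[...,0]>100)&(H[...,0]<125)&(H[...,1]>110)&(H[...,2]>40)
    k=np.zeros_like(m);k[box[1]:box[3],box[0]:box[2]]=1
    for c,st,_ in blobs(m&k,5): print("blue",c,st)
E
```

```text
[ 0.5104 -0.0488  0.2407] v,z 0.1587 0.159 r 0.2246 ang 45.07 [ 0.8 -0.1  0.6] [-0.25 -0.05  0.06] 0.11431019922755033 62.85743594169617
exp [[219.1, 138.5], [250.0, 149.4]]
blue [219.67 143.01] [213, 138, 16, 14, 81]
blue [245.02 151.83] [237, 143, 15, 21, 105]
exp [[279.1, 169.4], [252.2, 156.6]]
blue [253.67 156.33] [253, 155, 3, 3, 6]
blue [274.32 166.32] [268, 162, 16, 9, 31]
```

Both views match the bar position expected at 45°, and the hood is still and firmly gripped, so I'm handing the job in.

```bash
python3 -c "
from plant import manip
print(manip.job_done())"; python3 ang.py
```

```text
the job is handed in; nothing more can be done
None
the job is handed in; nothing more can be done
```

The 60 mm blank is seated in the nest recess, the hood is held still by its blue bar at about 45° (45.07° worked out from the arm's pose), and the job was handed in at about 19 s; no verdict came back.

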